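# Lengthen the bead loom by one hole

## Robot

A 6-joint arm with a two-finger parallel gripper is mounted at the origin on the work surface. World frame = base frame: x ahead of the robot, y to its left, z up, the work surface at z = 0. Lengths are in m, angles in rad, forces in N, time in s.
With the tool pointing down it reaches from about 0.375 to 0.75 m from the base axis. Payload 9 kg.
Tool frame: the origin (TCP) lies between the finger pads; the fingertips stand ahead of it and the grasp point (between the pads) lies 8 mm behind it (finger_overhang is the z of the fingertips in the tool frame, in m); z points along the fingers, y is the direction in which the jaws open and shut (so a half turn about z gives the same grasp; the last joint's range is limited). The gripper opens to 85 mm and grips with 20 to 120 N. Pads are 22 mm wide; open, the fingers measure 114 mm over their backs; the gripper's body (76 mm by 85 mm) begins 54 mm behind the grasp point. The pads swing forward as they close: fully open they stand 13 mm farther back than shut.
Start: joints at [-1.506, 0.104, 0.097, 1.564, 0, 1.353], TCP at [0.167, -0.576, 0.242] pointing down, gripper open.
Joint ranges: [-2.99, 2.99], [-0.84, 1.86], [-1.1, 1.16], [-1.84, 2.11], [-1.51, 1.56], [-3.14, 3.14]. Speed limits (rad/s): [2.22, 2.22, 2.57, 3.14, 3.14, 3.14].

## Interface

Orientations are given as a 3x3 rotation matrix whose columns are the frame's x, y, z axes.
In Python, from station import * gives the robot as it stands. Calls block until the motion is done:
- move_ptp(position, orientation): joint-space move of the TCP to a pose.
- move_straight(position, rate=0.15, rot=None): straight line of the TCP; rot=None keeps the orientation; rate is the mean speed in m/s.
- move_joints(angles): joint-space move.
- open_jaws() and clamp(): open the fingers fully, or close them until they stop; the grip force is fixed at half the most.
- sleep(seconds).
- solve_ik(position, orientation): joint angles nearest the present ones, or None.
- snapshot(name): name is "scene" or "top" or "wrist"; returns a dict with "image" (480x640x3 uint8, red, green, blue), "fx", "fy", "cx", "cy" (pixels), "R" (3x3) and "t" (3): a world point X has camera coordinates R X + t. Camera axes: x right, y down, z forward; pixel columns grow to the right and rows downward; lengths in m; the calibration is good to about 2 mm. The wrist camera is an equidistant fisheye: a pixel r from the principal point sees the ray r / f radians off the axis. A picture is of the moment at which its call begins. There is no depth.
A pose or a line that the arm cannot do raises PlanningError and nothing moves.
- hand_in(): hands the job in, once; it reports no verdict.
Readings, each from a call of its own:
- current_time(): time.
- current_joints(): joint angles.
- current_joint_velocities(): joint speeds.
- current_joint_torque(): joint torques, N m.
- current_tcp_pos(): TCP position.
- current_orientation(): TCP orientation.
- current_wrist_force(): force on the tool from outside, world axes, zero at the start.
- current_torque(): the same for the moment, N m.
- current_width(): opening from 0.0 (shut) to 1.0 (fully open).
Only numpy, scipy, OpenCV 4.12 (cv2) and the standard library are available. Lean on these libraries where they do the work, as an engineer would, in place of code of your own. Each camera call takes 0.05 s, during which the arm holds its last target. There are 200 camera calls.

## Task

Make the empty bead loom one hole longer: pull up the knob of the lock plunger so that its pin leaves the hole, slide the tube section with the tail comb outward, away from the fixed head, to the next hole, and bring the pin down fully home in it. Finish while still holding the knob between the fingers, with the pin engaged; do not let go. Leave the bead box, pliers and glue bottle where they are.

Things in the scene. Friction and masses are not known exactly. Their poses are not given: they have to be found in the camera images.
- loom: bead loom screwed to the bench. Its beam is a 24 mm square steel tube with 11 mm holes every 30 mm along its top face, 67 mm above the bench. Origin: on the bench, straight below the next hole. y runs along the beam: fixed head at +y, sliding tail at -y; x is level across it, z up. At the start the pin is in the hole at y = +30 mm; holes at y = +60 to +150 mm show
- head (a point): middle of the thread coil on top of the loom's fixed head, an open upright frame 96 mm wide on a dark steel foot at the loom's y = +200 mm; 147 mm above the bench
- tail_section (a joint): the sliding part: a 32 mm square aluminium tube 200 mm long over the beam, top face 71 mm above the bench, with an upright comb frame (96 mm wide, 153 mm high) at its outer end. Value in m: 0 at the starting hole, grows outward along the loom's -y, away from the head; next hole 0.030; stops at -0.06 and 0.09. Drags with about 2 N; the pin has 1.5 mm play either way in a hole
- lock_plunger (a joint): pull of the spring plunger in m: 0 with the pin fully home, grows as the knob is pulled straight up, stop at 0.012. The round-ended 8 mm pin goes 7 mm into the hole: clear above 0.007, and it reads 0.007 when resting on the beam between holes. Spring: 6 N home, 10 N at the stop. The plunger sits on the sliding section, so moving the lifted knob moves the section
- knob (a point): centre of the plunger's black ribbed knob, an upright cylinder 26 mm across, 26 mm high. Pin home: centre 102 mm above the bench, underside 18 mm above the section, over a steel bush 16 mm across and 14 mm high. Rises with the pull and travels with the section. The tail comb stands 180 mm from it on one side, the head 170 mm on the other at the start
- next_hole (a point): mouth of the next hole in the beam, 67 mm above the bench, hidden under the tube section at the start; 30 mm from the starting hole towards the tail
- bead_box_mid (a point): centre of a loose cardboard box of beads, 105 x 85 mm, 34 mm high; leave it alone
- pliers_mid (a point): middle of loose pliers lying on the mat, 140 mm long, 50 mm wide, 11 mm high; leave them alone
- glue_bottle_mid (a point): centre of a loose standing glue bottle, 34 mm in diameter, 88 mm high; leave it alone

How it is judged:
By the outcome, as a careful person would: the job done as asked, in the order asked, and still so for the second after the job is handed in, while the arm keeps its last pose, push and grip.
It also fails if it takes over 32 s, if anything falls off the work surface, if the arm or the gripper's body presses on something with over 40 N, if the wrist force passes 120 N, or if a joint passes its speed limit or range.

## Working session

There is one attempt and no reset: what is moved stays moved. The work goes in short steps, each a Python script; the robot and the scene stay as the last script left them, time stands still between calls to the robot, and variables do not carry over. Pictures are saved under pics/ and viewed, about 8 in all and at most 12, crops included, and the job is handed in when it is done.

```bash
mkdir -p pics; ls; python3 - <<'E'
from station import *
import cv2,pickle
for n in("scene","top"):
    s=snapshot(n); pickle.dump(s,open(f"pics/{n}.pkl","wb")); cv2.imwrite(f"pics/{n}0.png",s["image"][:,:,::-1]); print(n,s["fx"],s["cx"],s["cy"],s["R"],s["t"])
print(current_time(),current_orientation(),current_width())
E
```

```text
pics
scene 622.6864793743711 317.4000752982129 249.41529040880278 [[-0.79369663  0.60826117 -0.00799984]
 [ 0.43105538  0.55309104 -0.71293868]
 [-0.42922828 -0.56930541 -0.70118075]] [ 0.40379835 -0.19183476  1.30699344]
top 494.8050801710928 319.2536039371903 239.77889993695072 [[-0.01164919 -0.99919182  0.03847077]
 [-0.99326933  0.00712901 -0.11560799]
 [ 0.1152403  -0.03955857 -0.99254964]] [0.04555557 0.55885979 0.80337284]
0.1 [[ 9.60263884e-01  2.79093653e-01 -7.46013699e-05]
 [ 2.79093533e-01 -9.60263146e-01  1.22110194e-03]
 [ 2.69164855e-04 -1.19340085e-03 -9.99999252e-01]] 1.0000796064402901
```

View pics/scene0.png

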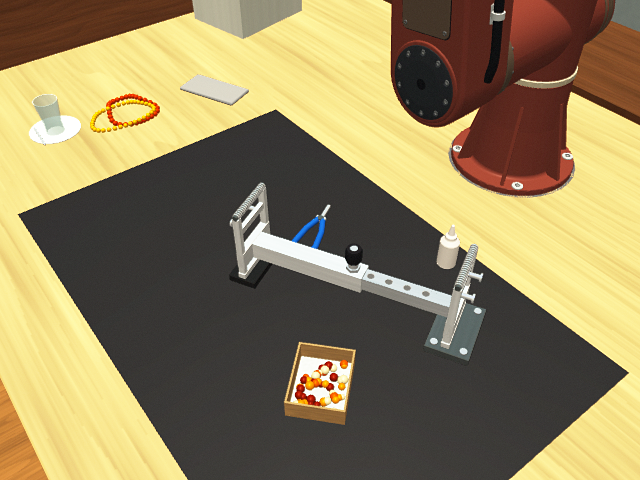

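View pics/top0.png

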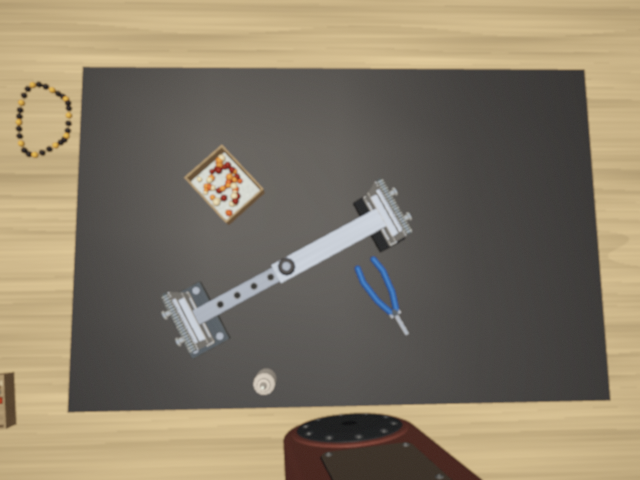

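The scene view shows the knob at about (353,254) and the holes from (370,276) to (425,294). In the top view the knob is at (286,267), the holes run from (270,277) to (220,304), the head is at lower left and the tail at upper right. I'll enlarge both views side by side.

```bash
python3 - <<'E'
import cv2,pickle,numpy as np
a=pickle.load(open("pics/scene.pkl","rb"))["image"][230:310,335:435]
b=pickle.load(open("pics/top.pkl","rb"))["image"][245:325,205:305]
r=lambda i:cv2.resize(i,(800,640),interpolation=cv2.INTER_CUBIC)[:,:,::-1]
o=np.hstack([cv2.resize(i,(400,320),interpolation=cv2.INTER_CUBIC) for i in(a,b)])[:,:,::-1]
cv2.imwrite("pics/crop1.png",o)
E
```

```text
(no output)
```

View pics/crop1.png

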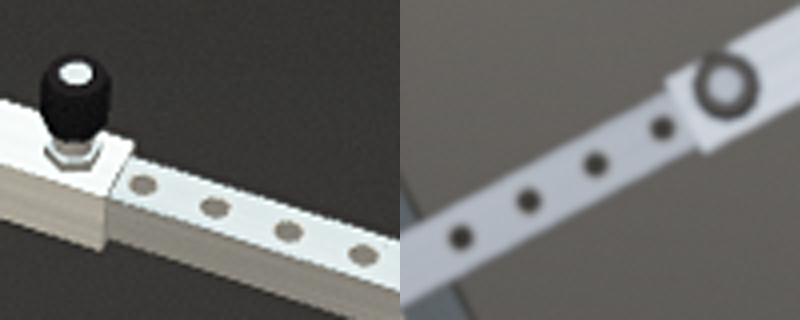

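```bash
cat > h.py <<'E'
import numpy as np,pickle,cv2
def tri(obs):
    A=[];b=[]
    for s,(u,v) in obs:
        d=s["R"].T@np.array([(u-s["cx"])/s["fx"],(v-s["cy"])/s["fy"],1]);d/=np.linalg.norm(d);P=np.eye(3)-np.outer(d,d);c=-s["R"].T@s["t"]
        A.append(P);b.append(P@c)
    A=np.vstack(A);b=np.hstack(b);x=np.linalg.lstsq(A,b,rcond=None)[0];return x,np.linalg.norm(A@x-b)
E
python3 - <<'E'
from h import *
S=pickle.load(open("pics/scene.pkl","rb"));T=pickle.load(open("pics/top.pkl","rb"))
f=lambda c,x0,y0:(x0+(c[0]+.5)/4-.5,y0+(c[1]+.5)/4-.5)
sc=[(144,185),(215,208),(288,231),(363,255),(75,73)];tp=[(262,128),(196,164),(128,201),(61,237),(326,86)]
X=[]
for a,b in zip(sc,tp):
    x,e=tri([(S,f(a,335,230)),(T,f(b,205,245))]);X.append(x);print(x.round(4),round(e,4))
X=np.array(X);H=X[:4];m=H.mean(0);k=np.array([60,90,120,150])/1000
s=np.polyfit(k,H[:,:2],1);print("dir",s[0],np.linalg.norm(s[0]))
d=s[0]/np.linalg.norm(s[0]);o=m[:2]-d*.105
print("d",d,"origin",o,"start hole",o+.03*d,"knob top",X[4], "angle",np.degrees(np.arctan2(d[1],d[0])))
from station import *
for sg in(1,-1):
  y=sg*np.array([-d[1],d[0],0]);z=np.array([0,0,-1.]);R=np.c_[np.cross(y,z),y,z]
  print(sg,[np.round(solve_ik([*(o+t*d),h],R),3).tolist() for t,h in((.03,.2),(.03,.11),(0,.12))] )
E
```

```text
[0.4962 0.1212 0.0667] 0.0007
[0.4822 0.1473 0.0665] 0.0006
[0.4681 0.1739 0.0667] 0.0002
[0.4541 0.2002 0.0666] 0.0005
[0.5101 0.0939 0.1155] 0.0001
dir [-0.46776815  0.87914174] 0.9958399705847903
d [-0.46972221  0.88281427] origin [0.52449632 0.06794438] start hole [0.51040466 0.09442881] knob top [0.51005376 0.09389196 0.11545361] angle 118.01626621167401
1 [[-0.069, -0.148, -0.228, 1.491, 0.0, -2.129], [-0.069, -0.126, -0.372, 1.325, 0.0, -2.129], [-0.119, -0.1, -0.329, 1.342, 0.0, -2.179]]
-1 [[-0.069, -0.148, -0.228, 1.491, 0.0, 1.012], [-0.069, -0.126, -0.372, 1.325, 0.0, 1.012], [-0.119, -0.1, -0.329, 1.342, 0.0, 0.963]]
```

```bash
cat >> h.py <<'E'
from station import *
import station
d=np.array([-.4697,.8828]);y=-np.array([-d[1],d[0],0]);z=np.array([0,0,-1.]);R=np.c_[np.cross(y,z),y,z]
K=np.array([.5102,.0942])
def st():
    p=current_tcp_pos();print("t %.2f"%current_time(),"tcp",np.round(p,4),"along %.4f lat %.4f"%((p[:2]-K)@-d,(p[:2]-K)@[-d[1],d[0]]),"F",np.round(current_wrist_force(),1),"w %.3f"%current_width())
E
python3 - <<'E'
from h import *
print(getattr(station,"finger_overhang",None))
move_ptp([*K,.2],R);st()
s=snapshot("wrist");pickle.dump(s,open("pics/w.pkl","wb"));cv2.imwrite("pics/w1.png",s["image"][:,:,::-1])
# predicted fisheye pixel of knob top centre
for P in([*K,.115],[*(K+.03*d),.067],[*(K-.03*d),.071]):
    c=s["R"]@np.array(P)+s["t"];th=np.arctan2(np.hypot(*c[:2]),c[2]);u=c[:2]/np.hypot(*c[:2])*th*s["fx"]+[s["cx"],s["cy"]];print(u.round(1))
E
```

```text
0.011
t 2.77 tcp [0.5104 0.0935 0.2   ] along 0.0007 lat 0.0001 F [ 0.2 -0.5  0.8] w 0.998
[325.6 250.6]
[325.4 189.8]
[325.4 269.4]
```

View pics/w1.png

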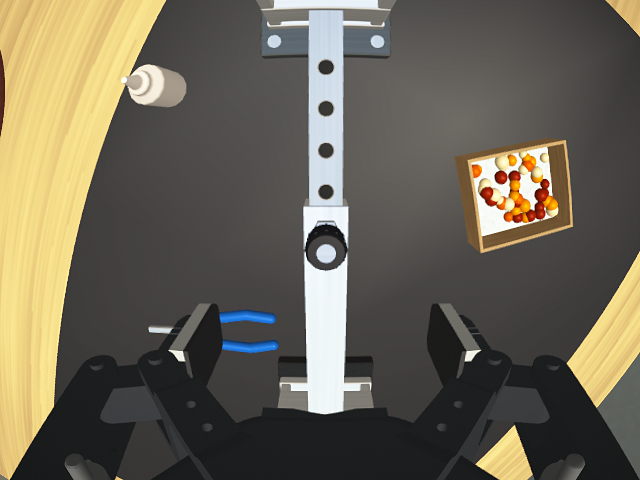

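The knob top is at (326,253), where I predicted (325.6,250.6), so the pose agrees to about 1 mm. Next I descend and grip.

```bash
python3 - <<'E'
from h import *
move_straight([*K,.093],.12);st()
clamp();st()
s=snapshot("wrist");cv2.imwrite("pics/w2.png",s["image"][180:480,120:520,::-1])
p=current_tcp_pos()
move_straight([p[0],p[1],p[2]+.004],.04);sleep(.2);st()
E
```

```text
t 3.86 tcp [0.5108 0.0942 0.0939] along 0.0003 lat -0.0005 F [0.1 0.  0.5] w 0.998
t 4.44 tcp [0.5109 0.0944 0.0934] along 0.0001 lat -0.0007 F [3.5 2.7 1.4] w 0.284
t 4.96 tcp [0.5108 0.0945 0.0966] along 0.0000 lat -0.0007 F [ 5.5  2.4 -7.2] w 0.284
```

View pics/w2.png

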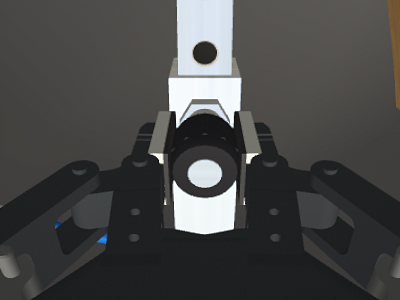

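Pulling 3.2 mm reads about 8.6 N down, relative to the grip state. That fits the spring, so the grip is good. Next I lift to 10 mm and slide.

```bash
python3 - <<'E'
from h import *
p=current_tcp_pos();zt=.0934+.0105
move_straight([p[0],p[1],zt],.04);sleep(.2);st()
q=current_tcp_pos(); zc=zt
if q[2]-.0934<.0088:
    zc=zt+.001; move_straight([q[0],q[1],zc],.04);sleep(.2);st()
g=p[:2]-.030*d
move_straight([*g,zc],.04);sleep(.3);st()
s=snapshot("wrist");cv2.imwrite("pics/w3.png",s["image"][180:480,120:520,::-1])
E
```

```text
t 5.47 tcp [0.5107 0.0946 0.1028] along -0.0001 lat -0.0006 F [ 7.2  2.9 -9.4] w 0.283
t 6.67 tcp [0.5247 0.0683 0.1027] along 0.0297 lat -0.0006 F [ 6.2  2.8 -9.5] w 0.282
```

View pics/w3.png

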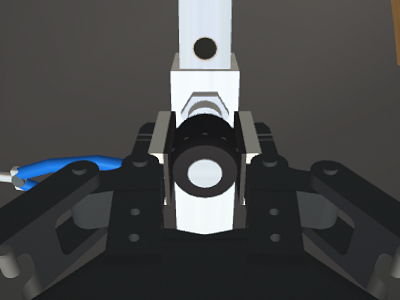

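The section has moved: a newly exposed hole stands just ahead of the tube end, as at the start. Next I lower the pin, watching the force.

```bash
python3 - <<'E'
from h import *
p=current_tcp_pos();g=K-d*.0300+np.array([-d[1],d[0]])*-.0006
for zz in(.0985,.0955,.0934,.0922):
    move_straight([*g,zz],.03);sleep(.15);st()
s=snapshot("wrist");cv2.imwrite("pics/w4.png",s["image"][180:480,120:520,::-1])
s=snapshot("scene");i=s["image"];cv2.imwrite("pics/s4.png",cv2.resize(i[170:350,220:500],None,fx=2.5,fy=2.5)[:,:,::-1])
E
```

```text
t 7.20 tcp [0.5247 0.0683 0.0976] along 0.0297 lat -0.0006 F [ 6.1  3.6 -7.9] w 0.284
t 7.60 tcp [0.5247 0.0682 0.0947] along 0.0297 lat -0.0006 F [ 5.2  2.6 -7.3] w 0.289
t 8.00 tcp [0.5249 0.068  0.0935] along 0.0300 lat -0.0007 F [1.4 2.8 1.1] w 0.285
t 8.40 tcp [0.5251 0.0677 0.0934] along 0.0304 lat -0.0007 F [-1.8  0.6 11. ] w 0.287
```

View pics/s4.png

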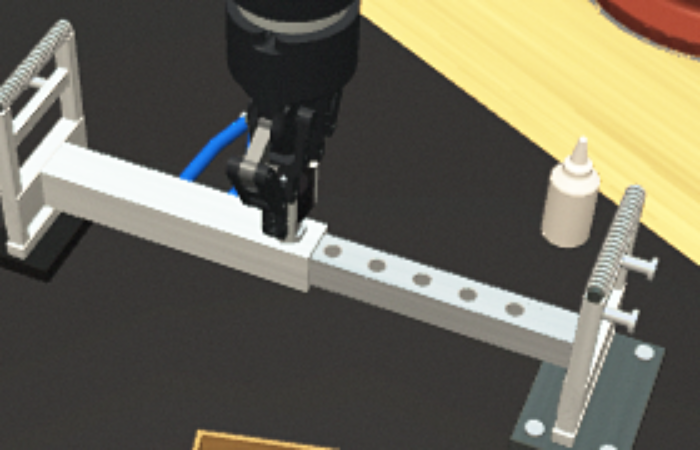

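The hard stop came at TCP z 0.0934, the same height as at the start, and five holes are now visible. One small nudge along the beam will confirm the pin is locked, then I'll settle with a light downward push.

```bash
python3 - <<'E'
from h import *
g=K-d*.0300+np.array([-d[1],d[0]])*-.0006
for a in(.003,-.003,0):
    move_straight([*(g-a*d),.0929],.03);sleep(.2);st()
s=snapshot("wrist");cv2.imwrite("pics/w5.png",np.hstack([cv2.imread("pics/w2.png"),s["image"][180:480,120:520,::-1]]))
E
```

```text
t 8.95 tcp [0.526  0.066  0.0934] along 0.0323 lat -0.0007 F [-1.   6.5  7.5] w 0.289
t 9.50 tcp [0.5239 0.0699 0.0934] along 0.0279 lat -0.0007 F [ 2.6 -4.9  5.2] w 0.286
t 9.95 tcp [0.5251 0.0678 0.0934] along 0.0303 lat -0.0007 F [ 1.7 -1.8  6.3] w 0.289
```

View pics/w5.png

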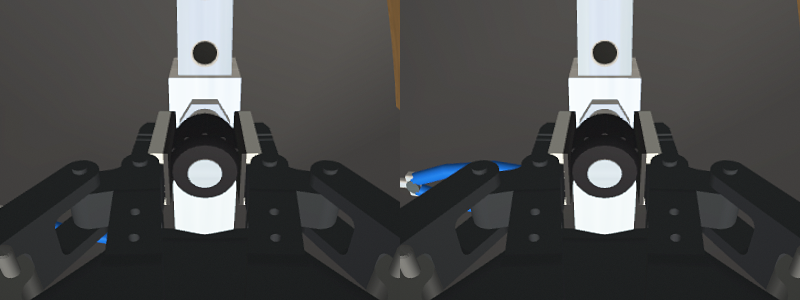

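```bash
python3 - <<'E'
from h import *
sleep(.3);st();hand_in()
E
```

```text
t 10.30 tcp [0.5251 0.0678 0.0934] along 0.0303 lat -0.0007 F [-0.2 -1.4  6.8] w 0.290
the job is handed in; nothing more can be done
```

The loom is one hole longer. I gripped the knob across the beam, pulled it up about 9.4 mm, slid the section 30 mm outward and lowered the pin into the next hole. I handed in at 10.3 s, still holding the knob and pressing it down with about 7 N.

**Pin home:**
- The knob stopped hard at TCP z 0.0934, the same height as at the start. A pin resting between holes would have stopped about 7 mm higher.
- The wrist picture of knob, pads and tube end looks the same as at the first grasp.
- Five holes now show instead of four.

**Nudge test, less clear:** commanding 3 mm either way along the beam moved the TCP +2.3 and -2.1 mm, against 5–7 N. That is more than the stated 1.5 mm play. I put the difference down to give in the grip and knob, so I rely on the height and picture checks rather than this one.

**Loose things:** I did not plan any contact with the bead box, pliers or glue bottle, and no unexpected forces showed. I did not measure their positions again at the end.

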